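Set the label carriage and press the label holder home

ROBOT

A 7-joint arm with a two-finger parallel gripper is mounted at the origin on the work surface. World frame = base frame: x ahead of the robot, y to its left, z up, the work surface at z = 0. Lengths are in m, angles in rad, forces in N, time in s.
With the tool pointing down it reaches from about 0.425 to 0.925 m from the base axis. Payload 6.8 kg.
Tool frame: the origin (TCP) lies at the very end of the fingers, on their centre line; the grasp point (between the pads) lies 19 mm behind it; z points along the fingers, y is the line along which they close (so a half turn about z gives the same grasp; the last joint's range is limited). The gripper opens to 85 mm and grips with 20 to 120 N. Pads are 22 mm wide; open, the fingers measure 114 mm over their backs; the gripper's body (76 mm by 85 mm) begins 54 mm behind the grasp point. The pads swing forward as they close: fully open they stand 13 mm farther back than shut.
Start: joints at [-1.391, 0.477, 0.022, 1.555, -0.011, 1.109, -0.083], TCP at [0.192, 0.647, 0.231] pointing down, gripper open.
Joint ranges: [-2.96, 2.96], [-0.34, 2.1], [-1.41, 1.46], [0.24, 2.44], [-1.37, 4.51], [0.17, 1.92], [-2.96, 2.96]. Speed limits (rad/s): [2.39, 2.39, 3.14, 3.14, 3.14, 3.14, 3.14].

INTERFACE

Orientations are given as a unit quaternion [w, x, y, z].
In Python, from station import telemetry, viewer, job, search_frame, cut_out gives the robot as it stands. The module is installed in compiled form; this text tells all that it offers.
- The arm moves only by the shell command python3 -m crank 'ROWS' [FORCE]. ROWS is JSON, a list of rows, each an object with "delta_rot": the turn, a rotation vector about the tool's x, y, z in degrees, a list of three; "xyz": the shift along the tool's x, y, z in m, a list of three; "fingers": the gripper command: -1 is fully open, 1 is shut, values between are in proportion. In form: [{"delta_rot": [ax, ay, az], "xyz": [dx, dy, dz], "fingers": fingers}, ...]. A call has 1 to 10 rows; each row is the pose to reach, as a shift and turn from the pose commanded when the call began, along the tool's axes at that moment; what a row does not reach only later rows make up. A row lasts 1/10 s, in which the tool goes at most 50 mm and 8.59 degrees, less where a joint would pass 70% of its speed; a pose out of reach is approached as far as the arm can. A call with a gripper value outside its range is refused whole. The fingers move at their own pace and stop on an object; FORCE is the grip in N (left out, the last holds). Time passes only in rows, so rows that repeat a pose let the fingers close. It gives the time, the measured TCP pose, the force, the opening and the grip force at its end, in the units of the state.
- telemetry.get_obs(): the state, without advancing time (a new reading comes with each control period).
- viewer.read_camera(name): name is "scene" or "side" or "wrist"; returns a dict with "img" (480x640x3 uint8, red, green, blue), "fx", "fy", "cx", "cy" (pixels), "origin" and "rotation" of the camera in the world. Camera axes: x right, y up, looking along -z (the intrinsics and any distortion apply to the point x, -y, -z); pixel columns grow to the right and rows downward; lengths in m; the calibration is good to about 2 mm. A picture is of the moment at which its call begins. There is no depth.
- job.hand_in(): hands the job in; it is judged then, once.
Trained networks look in the newest picture that a camera, given by its name, has taken for a name from the list of things; names that differ only in an ending like _2 or _b are one class to them, and where a whole thing is asked for, a point or a joint stands for the part that bears it (a point fixed in the world has none). Each returns a list of dicts, best first, with "score" (0 to 1); they miss things now and then, are a little off and sometimes report something else, mostly with a low value. They report only what shows in the picture. A call takes as long as a camera call.
- search_frame(camera, thing): "pixel" ([column, row] in pixels, amid what is visible of it).
- cut_out(camera, thing): "pixels" (480x640 bool, what is visible of it) and "pixel" ([column, row] in pixels, amid what is visible of it).
The state is a dict: "t": time; "q": joint angles; "joint_vel": joint speeds; "joint_torque": joint torques, N m; "eef_pos": TCP position; "tool_rot": TCP orientation; "contact_force": force on the tool from outside, world axes, zero at the start; "torque": the same for the moment, N m; "gripper_width": opening from 0.0 (shut) to 1.0 (fully open); "grasp_force": force on a finger pad.
Only numpy, scipy, OpenCV 4.12 (cv2) and the standard library are available. Lean on these libraries where they do the work, as an engineer would, in place of code of your own. Each camera call takes 0.05 s, during which the arm holds its last target. There are 200 camera calls.

TASK

Slide the steel label carriage along the rail on the front of the small parts shelf, all the way to its stop at the robot's left. Then take the grey label holder out of its wooden stand and push it, upright with the card facing out to the front, down behind the carriage's lip until it is fully home on the sprung pad. Finish while holding it pressed fully home with the gripper (let go, and the spring lifts it), the carriage at its stop, and leave the screwdriver, jar and can alone.

Things in the scene. Friction and masses are not known exactly. Their poses are not given: they have to be found in the camera images.
- unit: Low parts shelf fixed to the bench: board (34 mm high, x 20 to 210 mm) with three trays (tops at 76 mm, fronts at x 75 mm) and a front rail 310 mm long (y), x -60 to 18 mm, 13 mm high, with end blocks 24 mm high. Origin: bench height, mid rail, in the middle plane of the carriage's slot. x to the shelf's back, y along the rail to the robot's left, z up.
- carriage (a joint): Label carriage's place along the rail in m: 0 at the right end stop, 0.200 at the left one (unit's +y). Slides with about 3 N friction, stays where left. Slot centre: y = value - 0.100 in the unit's frame. Steel, 90 mm wide (y), with a lip in front, a back wall behind, and a black thumb post standing in front of the lip.
- slot (a point): Centre of the carriage's slot between lip and back wall, 58 mm above the bench, level with the lip's straight top. Slot 11 mm (x) by 76 mm (y), end cheeks as high as the lip. Walls 4 mm thick. Back wall top 72 mm above the bench. Above 58 mm the lip flares forward up to 68 mm, widening the mouth by 7 mm to the front. Axes as the unit's.
- thumb_post (a point): Centre of the top of the black round thumb post of the carriage: 12 mm in diameter, upright, free from 20 to 62 mm above the bench, 45 mm in front of the slot's middle plane. Pinch it from above or push it to slide the carriage. Axes as the unit's.
- pad (a joint): How far the sprung rubber pad in the bottom of the slot is pressed down, in m: 0 at rest, 0.008 fully down on its stop. It needs 2 N to begin to move and 6 N to be fully down, and springs back when released.
- pad_top (a point): Centre of the upper face of the pad at the bottom of the slot: 36 mm above the bench at rest, 28 mm when fully down. The pad is 9 mm (x) by 68 mm (y). Axes as the unit's.
- stand: Light wooden block fixed to the bench, 70 (x) by 100 (y) by 35 mm high, with a slot 10 mm (x) by 75 mm (y), 23 mm deep, that holds the label holder upright. Origin: centre of its underside; its x is across the slot, y along it. Its place and yaw vary.
- holder: Label holder: flat grey plastic plate 8 mm thick (x), 70 mm wide (y), 95 mm high (z), 45 to 90 g, with a white card in its front (-x) face; its top 30 mm is flat on both faces, for gripping. Origin: centre of its lower edge, z up. Starts upright in the stand's slot, lower edge 12 mm above the bench, card roughly towards the robot.
- label_face (a point): Centre of the card on the holder's front face: 4 mm to the front (-x) of and 49.5 mm above the holder's origin. When right it is on the -x side of the slot's middle plane.
- screwdriver: A loose screwdriver lying on the bench in front of the robot (bystander; leave it).
- jar: A closed glass jar, 64 mm in diameter, 85 mm high, standing on the bench at the left (bystander; leave it). Origin: centre of its underside.
- can: A steel can, 66 mm in diameter, 115 mm high, standing on the bench at the right (bystander; leave it). Origin: centre of its underside.

How it is judged:
By the outcome, as a careful person would: the job done as asked, in the order asked, and still so for the second after the job is handed in, while the arm keeps its last pose, push and grip.
It also fails if it takes over 58 s, if anything falls off the work surface, if the arm or the gripper's body presses on something with over 40 N, if the wrist force passes 120 N, or if a joint passes its speed limit or range.

## Working session

There is one attempt and no reset: what is moved stays moved. The work goes in short steps, Python scripts to look and compute and a shell command to move; the robot and the scene stay as the last step left them, time stands still between calls to the robot, and variables do not carry over. Pictures are saved under pics/ and viewed, at most 10 in all, crops included, and the job is handed in when it is done.

```bash
mkdir -p pics; ls; cat > h.py <<'E'
import numpy as np, cv2
from station import telemetry, viewer, job, search_frame, cut_out
from scipy.spatial.transform import Rotation as R
def ray(c,p):
    d=np.array([(p[0]-c['cx'])/c['fx'],-(p[1]-c['cy'])/c['fy'],-1.])
    return np.array(c['origin']),np.array(c['rotation']).reshape(3,3)@d
def atz(c,p,z):
    o,d=ray(c,p); return o+d*(z-o[2])/d[2]
def proj(c,P):
    v=np.array(c['rotation']).reshape(3,3).T@(np.array(P)-np.array(c['origin']))
    return np.array([c['cx']+c['fx']*v[0]/-v[2], c['cy']-c['fy']*v[1]/-v[2]])
def tool():
    s=telemetry.get_obs(); q=s['tool_rot']; return np.array(s['eef_pos']),R.from_quat([q[1],q[2],q[3],q[0]]),s
E
python3 - <<'E'
from h import *
p,r,s=tool(); print(p,r.as_matrix().round(3),s['t'],s['gripper_width'])
for n in ['scene','side','wrist']:
    c=viewer.read_camera(n); cv2.imwrite(f'pics/{n}0.png',c['img'][:,:,::-1])
    print(n,np.shape(c['rotation']),[k for k in c],np.round(c['origin'],3),c['fx'])
    for t in ['carriage','thumb_post','slot','holder','label_face','stand','jar','can','screwdriver']:
        print(t,[(np.round(d['pixel']).tolist(),round(d['score'],2)) for d in search_frame(n,t)[:2]])
E
```

```text
pics
[0.19143831 0.64664199 0.23035322] [[-0.959  0.284 -0.   ]
 [ 0.284  0.959 -0.002]
 [-0.    -0.002 -1.   ]] 0.0 0.9985337112375936
scene (4,) ['img', 'fx', 'fy', 'cx', 'cy', 'origin', 'rotation'] [1.259 0.351 0.666] 528.2417056542278
carriage [([321.0, 297.0], 0.93), ([325.0, 357.0], 0.54)]
thumb_post [([323.0, 297.0], 0.98)]
slot [([318.0, 299.0], 0.72)]
holder [([252.0, 198.0], 0.65), ([325.0, 299.0], 0.52)]
label_face [([251.0, 196.0], 0.62)]
stand [([254.0, 224.0], 0.96)]
jar [([492.0, 270.0], 0.65)]
can [([150.0, 218.0], 0.88)]
screwdriver [([370.0, 258.0], 0.63)]
side (4,) ['img', 'fx', 'fy', 'cx', 'cy', 'origin', 'rotation'] [0.252 0.633 0.714] 449.4412601352547
carriage [([267.0, 266.0], 0.96)]
thumb_post [([266.0, 266.0], 0.56)]
slot [([266.0, 264.0], 0.65)]
holder [([380.0, 202.0], 0.85)]
label_face [([381.0, 203.0], 0.87)]
stand [([379.0, 223.0], 0.87)]
jar [([306.0, 383.0], 0.93)]
can [([346.0, 160.0], 0.94)]
screwdriver [([336.0, 299.0], 0.88), ([378.0, 204.0], 0.54)]
wrist (4,) ['img', 'fx', 'fy', 'cx', 'cy', 'origin', 'rotation'] [0.128 0.665 0.374] 403.4032913969054
carriage []
thumb_post []
slot []
holder []
label_face []
stand []
jar [([63.0, 476.0], 0.49)]
can []
screwdriver []
```

```bash
python3 -c "
import cv2,numpy as np
a=[cv2.imread(f'pics/{n}0.png') for n in('scene','side')]
" ; ls pics
```

```text
scene0.png
side0.png
wrist0.png
```

View pics/scene0.png

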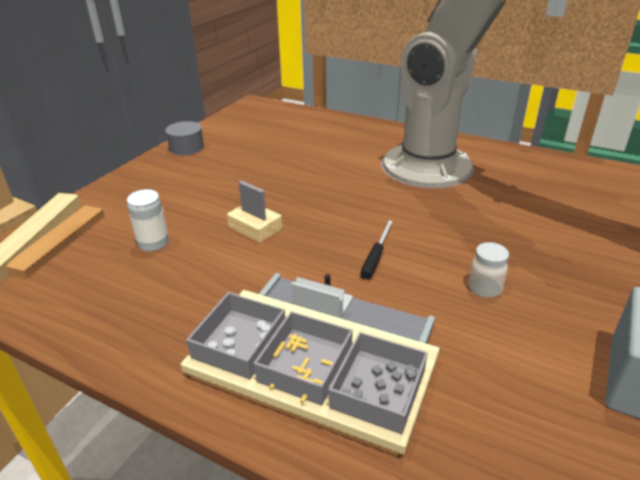

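View pics/side0.png

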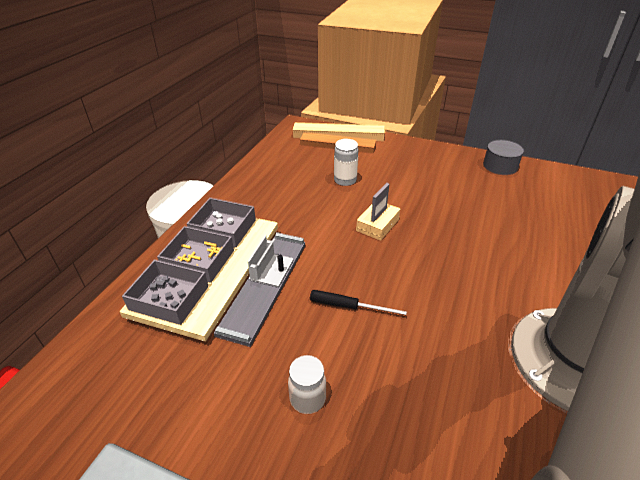

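The scene view shows the carriage near the robot's right end of the rail (321,297), the stand and holder at (254,215), and the screwdriver, jar and can clear of both. The side view agrees.

```bash
python3 - <<'E'
s=open('h.py').read()
s=s.replace("np.array(c['rotation']).reshape(3,3)","rot(c)")
s=s.replace("def ray","def rot(c):\n    q=c['rotation']; return R.from_quat([q[1],q[2],q[3],q[0]]).as_matrix()\ndef tri(obs):\n    A=np.zeros((3,3));b=np.zeros(3)\n    for c,p in obs:\n        o,d=ray(c,p);d=d/np.linalg.norm(d);M=np.eye(3)-np.outer(d,d);A+=M;b+=M@o\n    return np.linalg.solve(A,b)\ndef ray",1)
open('h.py','w').write(s)
E
python3 - <<'E'
from h import *
a=viewer.read_camera('scene');b=viewer.read_camera('side')
ma={t:search_frame('scene',t) for t in ['thumb_post','label_face','stand','jar','can','screwdriver']}
for t in ma:
    B=search_frame('side',t)
    if ma[t] and B: print(t,tri([(a,ma[t][0]['pixel']),(b,B[0]['pixel'])]).round(3))
print('post',atz(a,(327,276),.062),atz(b,(280,255),.062))
print('rail far front top', atz(b,(304,239),.024), atz(a,(277,277),.024))
print('rail near front', atz(b,(250,338),.024), atz(a,(433,318),.024))
for p in [(379,185),(390,184),(372,218),(386,217)]: print('side holder',atz(b,p,.107 if p[1]<200 else .035))
for p in [(240,182),(266,192)]: print('scene holder top',atz(a,p,.107))
m=cut_out('side','thumb_post')
w=viewer.read_camera('wrist');p,r,s=tool();print('cam in tool',r.inv().apply(np.array(w['origin'])-p),r.as_matrix().T@rot(w))
E
```

```text
thumb_post [0.639 0.022 0.036]
label_face [ 0.463 -0.247  0.072]
stand [ 0.455 -0.252  0.001]
can [ 0.602 -0.419  0.06 ]
screwdriver [0.458 0.033 0.003]
post [0.60963998 0.01212847 0.062     ] [0.60323569 0.0085597  0.062     ]
rail far front top [ 0.59565994 -0.09948343  0.024     ] [ 0.61407906 -0.09294814  0.024     ]
rail near front [0.57429639 0.2016655  0.024     ] [0.58773743 0.20528143 0.024     ]
side holder [ 0.4671254  -0.26262606  0.107     ]
side holder [ 0.44368203 -0.27662416  0.107     ]
side holder [ 0.46709488 -0.22283631  0.035     ]
side holder [ 0.4363309  -0.23947063  0.035     ]
scene holder top [ 0.45893746 -0.27620348  0.107     ]
scene holder top [ 0.47017376 -0.20243281  0.107     ]
cam in tool [ 0.06611426 -0.00108231 -0.14247816] [[ 3.83547015e-04  9.65125910e-01  2.61785848e-01]
 [ 9.99999852e-01 -2.69426940e-04 -4.71820910e-04]
 [-3.84834425e-04  2.61785990e-01 -9.65125871e-01]]
```

```bash
cat >> h.py <<'E'
def plan(target,yaw):
    """shift/turn to reach target with tool pointing down and tool x axis at world yaw (deg)"""
    p,r,s=tool(); a=np.radians(yaw)
    x=np.array([np.cos(a),np.sin(a),0]);z=np.array([0,0,-1.]);M=R.from_matrix(np.c_[x,np.cross(z,x),z])
    print('t',round(s['t'],2),'tcp',p.round(4),'xyz',r.inv().apply(np.array(target)-p).round(4),'rot',np.degrees((r.inv()*M).as_rotvec()).round(2),'q',np.round(s['q'],2))
E
python3 -c "
from h import *
plan([.60,.06,.26],184)"
```

```text
t 2.3 tcp [0.1916 0.6473 0.2313] xyz [-0.5583 -0.4472 -0.0287] rot [  0.    -0.   -20.49] q [-1.39  0.48  0.02  1.56 -0.01  1.11 -0.08]
```

```bash
python3 -m crank '[{"delta_rot":[0,0,-10],"xyz":[-0.28,-0.224,-0.03],"fingers":-1},{"delta_rot":[0,0,-10],"xyz":[-0.28,-0.224,-0.03],"fingers":-1},{"delta_rot":[0,0,-20.5],"xyz":[-0.56,-0.447,-0.03],"fingers":-1},{"delta_rot":[0,0,-20.5],"xyz":[-0.56,-0.447,-0.03],"fingers":-1},{"delta_rot":[0,0,-20.5],"xyz":[-0.56,-0.447,-0.03],"fingers":-1},{"delta_rot":[0,0,-20.5],"xyz":[-0.56,-0.447,-0.03],"fingers":-1},{"delta_rot":[0,0,-20.5],"xyz":[-0.56,-0.447,-0.03],"fingers":-1},{"delta_rot":[0,0,-20.5],"xyz":[-0.56,-0.447,-0.03],"fingers":-1},{"delta_rot":[0,0,-20.5],"xyz":[-0.56,-0.447,-0.03],"fingers":-1},{"delta_rot":[0,0,-20.5],"xyz":[-0.56,-0.447,-0.03],"fingers":-1}]'; python3 -c "
from h import *
plan([.60,.06,.26],184)"
```

```text
t: 3.3
eef_pos: [0.4783, 0.2359, 0.2542]
tool_rot: [0.0, -0.035, 0.999, 0.0]
contact_force: [0.2, 1.7, 0.1]
gripper_width: 1.0
grasp_force: 0.0
t 3.3 tcp [0.4783 0.2359 0.2542] xyz [-0.1091 -0.184  -0.0059] rot [0.04 0.04 0.01] q [-0.71  0.22  0.16  1.88 -0.04  1.05  1.1 ]
```

```bash
python3 -m crank '[{"delta_rot":[0,0,0],"xyz":[-0.109,-0.184,-0.006],"fingers":-1},{"delta_rot":[0,0,0],"xyz":[-0.109,-0.184,-0.006],"fingers":-1},{"delta_rot":[0,0,0],"xyz":[-0.109,-0.184,-0.006],"fingers":-1},{"delta_rot":[0,0,0],"xyz":[-0.109,-0.184,-0.006],"fingers":-1},{"delta_rot":[0,0,0],"xyz":[-0.109,-0.184,-0.006],"fingers":-1},{"delta_rot":[0,0,0],"xyz":[-0.109,-0.184,-0.006],"fingers":-1},{"delta_rot":[0,0,0],"xyz":[-0.109,-0.184,-0.006],"fingers":-1}]'; python3 - <<'E'
from h import *
plan([.60,.06,.26],184)
c=viewer.read_camera('wrist'); cv2.imwrite('pics/w1.png',c['img'][:,:,::-1])
for t,z in [('thumb_post',.05),('slot',.058),('carriage',.06)]:
    print(t,[(np.round(d['pixel']).tolist(),round(d['score'],2),atz(c,d['pixel'],z).round(3)) for d in search_frame('wrist',t)[:2]])
E
```

```text
t: 4.0
eef_pos: [0.5985, 0.063, 0.2594]
tool_rot: [-0.0, -0.035, 0.999, 0.0]
contact_force: [0.1, 1.2, -0.6]
gripper_width: 1.001
grasp_force: 0.0
t 4.0 tcp [0.5985 0.063  0.2594] xyz [-0.0013 -0.0031 -0.0006] rot [ 0.05 -0.04  0.05] q [-0.42  0.34  0.27  1.72 -0.1   1.1   1.52]
thumb_post [([260.0, 234.0], 0.88, array([0.629, 0.011, 0.05 ])), ([312.0, 294.0], 0.72, array([0.683, 0.061, 0.05 ]))]
slot [([263.0, 235.0], 0.59, array([0.627, 0.015, 0.058]))]
carriage [([262.0, 233.0], 0.98, array([0.625, 0.014, 0.06 ]))]
```

View pics/w1.png

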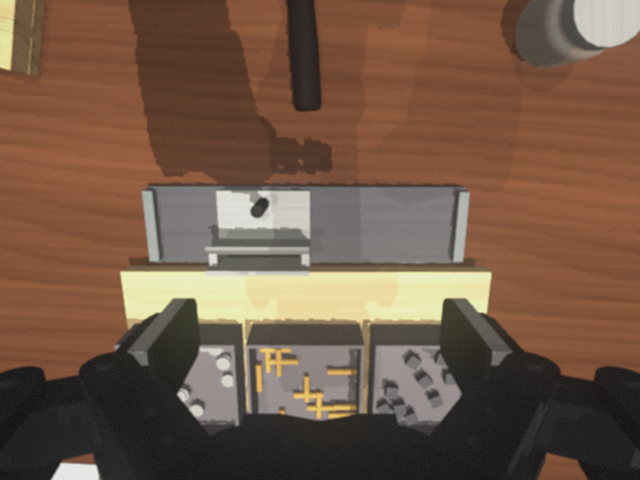

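```bash
python3 - <<'E'
from h import *
c=viewer.read_camera('wrist')
L,Rr=atz(c,(143,190),.024),atz(c,(468,190),.024)
print('front corners',L,Rr,np.linalg.norm(L-Rr),'yaw',np.degrees(np.arctan2(-(Rr-L)[0],(Rr-L)[1])))
print('front edge z13',atz(c,(160,185),.013),atz(c,(450,186),.013))
print('lip68',atz(c,(206,251),.068),atz(c,(310,249),.068),' backwall72',atz(c,(207,272),.072),atz(c,(310,272),.072))
print('post top',atz(c,(256,213),.062),'base',atz(c,(264,200),.02))
im=cv2.resize(c['img'][175:285,130:330,::-1],(800,440),interpolation=cv2.INTER_CUBIC);cv2.imwrite('pics/w1c.png',im)
E
```

```text
front corners [ 0.60099549 -0.10300778  0.024     ] [0.57865947 0.20221524 0.024     ] 0.30603919510666094 yaw 4.185407925601458
front edge z13 [ 0.59692455 -0.09112588  0.013     ] [0.57743586 0.18839024 0.013     ]
lip68 [ 0.64238679 -0.03207256  0.068     ] [0.63402442 0.05765691 0.068     ]  backwall72 [ 0.66012995 -0.03013267  0.072     ] [0.65362927 0.05906077 0.072     ]
post top [0.60696745 0.00917614 0.062     ] base [0.60294656 0.01041213 0.02      ]
```

View pics/w1c.png

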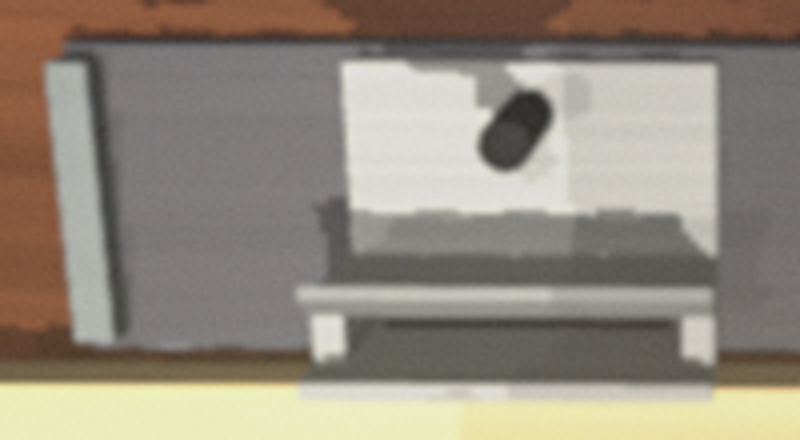

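```bash
python3 -c "
from h import *
plan([.606,.0095,.12],184.2)
plan([.606,.0095,.034],184.2)"
```

```text
t 4.25 tcp [0.5984 0.0634 0.2597] xyz [-0.0037 -0.0544  0.1397] rot [ 0.03 -0.01 -0.05] q [-0.42  0.34  0.27  1.72 -0.1   1.1   1.52]
t 4.25 tcp [0.5984 0.0634 0.2597] xyz [-0.0037 -0.0544  0.2257] rot [ 0.03 -0.01 -0.05] q [-0.42  0.34  0.27  1.72 -0.1   1.1   1.52]
```

```bash
python3 -m crank '[{"delta_rot":[0,0,0],"xyz":[-0.004,-0.054,0.06],"fingers":-1},{"delta_rot":[0,0,0],"xyz":[-0.004,-0.054,0.14],"fingers":-1},{"delta_rot":[0,0,0],"xyz":[-0.004,-0.054,0.14],"fingers":-1},{"delta_rot":[0,0,0],"xyz":[-0.004,-0.054,0.14],"fingers":-1},{"delta_rot":[0,0,0],"xyz":[-0.004,-0.054,0.18],"fingers":-1},{"delta_rot":[0,0,0],"xyz":[-0.004,-0.054,0.21],"fingers":-1},{"delta_rot":[0,0,0],"xyz":[-0.004,-0.054,0.226],"fingers":-1},{"delta_rot":[0,0,0],"xyz":[-0.004,-0.054,0.226],"fingers":-1}]'; python3 -m crank '[{"delta_rot":[0,0,0],"xyz":[0,0,0],"fingers":1},{"delta_rot":[0,0,0],"xyz":[0,0,0],"fingers":1},{"delta_rot":[0,0,0],"xyz":[0,0,0],"fingers":1},{"delta_rot":[0,0,0],"xyz":[0,0,0],"fingers":1},{"delta_rot":[0,0,0],"xyz":[0,0,0],"fingers":1},{"delta_rot":[0,0,0],"xyz":[0,0,0],"fingers":1},{"delta_rot":[0,0,0],"xyz":[0,0,0],"fingers":1},{"delta_rot":[0,0,0],"xyz":[0,0,0],"fingers":1}]' 20; python3 -c "
from h import *
plan([.597,.1515,.034],184.2)"
```

```text
t: 5.05
eef_pos: [0.6062, 0.0092, 0.0332]
tool_rot: [-0.001, -0.036, 0.999, 0.0]
contact_force: [-0.4, -0.8, 0.9]
gripper_width: 1.0
grasp_force: 0.0
t: 5.85
eef_pos: [0.6071, 0.0084, 0.0343]
tool_rot: [0.0, -0.035, 0.999, 0.0]
contact_force: [-1.8, 0.8, 6.0]
gripper_width: 0.13
grasp_force: 20.7
t 5.85 tcp [0.6071 0.0084 0.0343] xyz [0.     0.1434 0.0003] rot [ 0.02  0.04 -0.19] q [-0.28  0.62  0.21  1.87 -0.2   0.67  1.7 ]
```

```bash
python3 -m crank '[{"delta_rot":[0,0,0],"xyz":[0,0.015,0],"fingers":1},{"delta_rot":[0,0,0],"xyz":[0,0.035,0],"fingers":1},{"delta_rot":[0,0,0],"xyz":[0,0.055,0],"fingers":1},{"delta_rot":[0,0,0],"xyz":[0,0.075,0],"fingers":1},{"delta_rot":[0,0,0],"xyz":[0,0.095,0],"fingers":1},{"delta_rot":[0,0,0],"xyz":[0,0.11,0],"fingers":1},{"delta_rot":[0,0,0],"xyz":[0,0.125,0],"fingers":1},{"delta_rot":[0,0,0],"xyz":[0,0.133,0],"fingers":1},{"delta_rot":[0,0,0],"xyz":[0,0.138,0],"fingers":1},{"delta_rot":[0,0,0],"xyz":[0,0.138,0],"fingers":1}]'
python3 -m crank '[{"delta_rot":[0,0,0],"xyz":[0,0.003,0],"fingers":1},{"delta_rot":[0,0,0],"xyz":[0,0.006,0],"fingers":1},{"delta_rot":[0,0,0],"xyz":[0,0.008,0],"fingers":1},{"delta_rot":[0,0,0],"xyz":[0,0.008,0],"fingers":1}]'
```

```text
t: 6.85
eef_pos: [0.5977, 0.1466, 0.0343]
tool_rot: [0.001, -0.035, 0.999, 0.0]
contact_force: [-0.6, 1.0, 4.8]
gripper_width: 0.134
grasp_force: 20.6
t: 7.25
eef_pos: [0.5974, 0.1503, 0.0343]
tool_rot: [0.0, -0.034, 0.999, -0.002]
contact_force: [-0.5, -8.4, 6.8]
gripper_width: 0.129
grasp_force: 20.9
```

```bash
python3 -m crank '[{"delta_rot":[0,0,0],"xyz":[0,0.003,0],"fingers":1},{"delta_rot":[0,0,0],"xyz":[0,0.003,0],"fingers":1},{"delta_rot":[0,0,0],"xyz":[0,-0.003,0],"fingers":-1},{"delta_rot":[0,0,0],"xyz":[0,-0.003,0],"fingers":-1},{"delta_rot":[0,0,0],"xyz":[0,-0.003,0],"fingers":-1},{"delta_rot":[0,0,0],"xyz":[0,-0.003,-0.03],"fingers":-1},{"delta_rot":[0,0,0],"xyz":[0,-0.003,-0.08],"fingers":-1},{"delta_rot":[0,0,0],"xyz":[0,-0.003,-0.13],"fingers":-1},{"delta_rot":[0,0,0],"xyz":[0,-0.003,-0.18],"fingers":-1},{"delta_rot":[0,0,0],"xyz":[0,-0.003,-0.22],"fingers":-1}]'; python3 - <<'E'
from h import *
c=viewer.read_camera('wrist'); cv2.imwrite('pics/w2.png',c['img'][:,:,::-1])
print([(np.round(d['pixel']).tolist(),round(d['score'],2)) for d in search_frame('wrist','thumb_post')])
print('pred post',proj(c,(.5975,.1504,.062)))
plan([.465,-.25,.26],90)
E
```

```text
t: 8.25
eef_pos: [0.597, 0.152, 0.2569]
tool_rot: [0.001, -0.036, 0.999, 0.001]
contact_force: [0.7, 1.0, -0.4]
gripper_width: 0.999
grasp_force: 0.0
[([318.0, 231.0], 0.92)]
pred post [318.00444128 208.21263611]
t 8.35 tcp [0.5999 0.1526 0.2603] xyz [ 0.1632 -0.392  -0.003 ] rot [ 0.68  0.28 94.07] q [-0.58  0.36  0.3   1.69 -0.12  1.1   1.4 ]
```

View pics/w2.png

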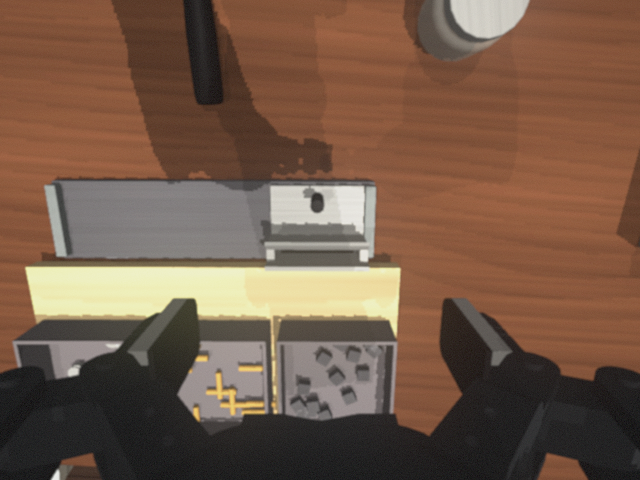

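The carriage plate now touches the left end block at (364,220), so it is at its stop. Next is the stand.

```bash
python3 -m crank '[{"delta_rot":[0,0,8],"xyz":[0.014,-0.036,0],"fingers":-1},{"delta_rot":[0,0,16],"xyz":[0.028,-0.071,0],"fingers":-1},{"delta_rot":[0,0,24],"xyz":[0.042,-0.107,0],"fingers":-1},{"delta_rot":[0,0,32],"xyz":[0.056,-0.143,0],"fingers":-1},{"delta_rot":[0,0,40],"xyz":[0.07,-0.178,0],"fingers":-1},{"delta_rot":[0,0,48],"xyz":[0.084,-0.214,0],"fingers":-1},{"delta_rot":[0,0,56],"xyz":[0.098,-0.25,0],"fingers":-1},{"delta_rot":[0,0,64],"xyz":[0.112,-0.285,0],"fingers":-1},{"delta_rot":[0,0,72],"xyz":[0.126,-0.32,0],"fingers":-1},{"delta_rot":[0,0,80],"xyz":[0.14,-0.356,0],"fingers":-1}]' | head -3; python3 -c "
from h import *
plan([.465,-.25,.27],90)"
```

```text
t: 9.35
eef_pos: [0.4814, -0.2143, 0.2531]
tool_rot: [-0.0, 0.617, 0.787, 0.0]
t 9.35 tcp [ 0.4814 -0.2143  0.2531] xyz [-0.0307 -0.0245 -0.0169] rot [-0.02 -0.04 13.78] q [-0.3   0.25  0.72  1.92 -0.19  1.04  0.74]
```

```bash
python3 -m crank '[{"delta_rot":[0,0,8],"xyz":[-0.03,-0.025,-0.017],"fingers":-1},{"delta_rot":[0,0,13.8],"xyz":[-0.03,-0.025,-0.017],"fingers":-1},{"delta_rot":[0,0,13.8],"xyz":[-0.03,-0.025,-0.017],"fingers":-1},{"delta_rot":[0,0,13.8],"xyz":[-0.03,-0.025,-0.017],"fingers":-1}]' | head -3; python3 - <<'E'
from h import *
plan([.465,-.25,.27],90)
c=viewer.read_camera('wrist'); cv2.imwrite('pics/w3.png',c['img'][:,:,::-1])
for t,z in [('stand',.035),('holder',.1),('label_face',.06)]:
    print(t,[(np.round(d['pixel']).tolist(),round(d['score'],2),atz(c,d['pixel'],z).round(3)) for d in search_frame('wrist',t)[:2]])
E
```

```text
t: 9.75
eef_pos: [0.4653, -0.2478, 0.2699]
tool_rot: [-0.001, 0.704, 0.71, -0.0]
t 9.75 tcp [ 0.4653 -0.2478  0.2699] xyz [-0.0022 -0.0004 -0.0001] rot [-0.06 -0.04  0.49] q [-0.29  0.24  0.79  1.9  -0.19  1.08  0.58]
stand [([309.0, 191.0], 0.9, array([ 0.455, -0.24 ,  0.035]))]
holder [([314.0, 212.0], 0.7, array([ 0.461, -0.247,  0.1  ]))]
label_face [([312.0, 208.0], 0.59, array([ 0.459, -0.252,  0.06 ]))]
```

View pics/w3.png

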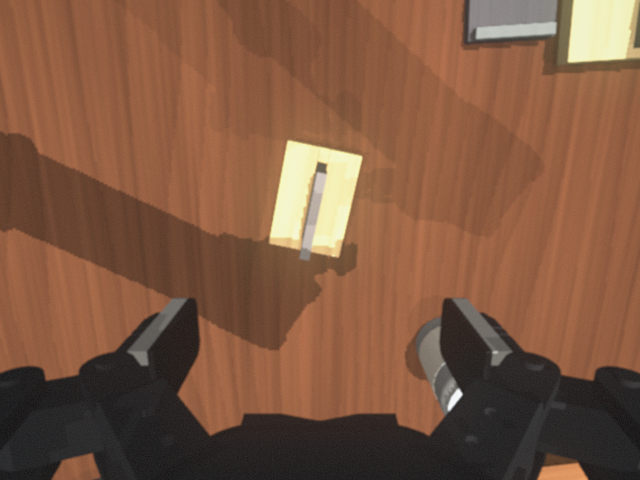

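```bash
python3 - <<'E'
from h import *
i=cv2.imread('pics/w3.png')
cv2.imwrite('pics/w3c.png',cv2.resize(i[130:270,250:380],(557,600),interpolation=cv2.INTER_CUBIC))
E
```

```text
(no output)
```

View pics/w3c.png

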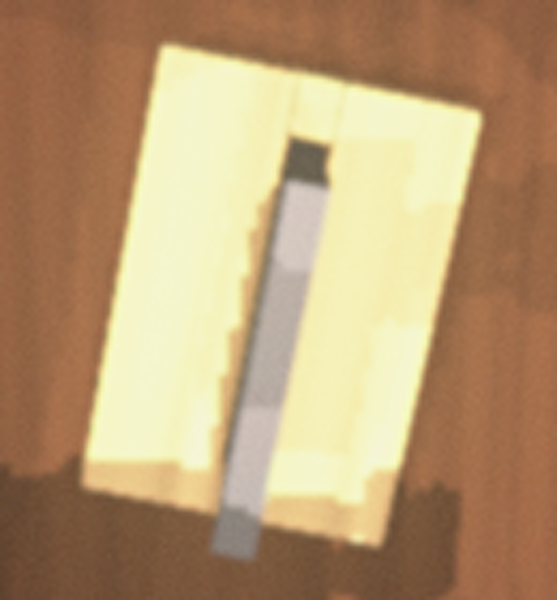

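```bash
python3 - <<'E'
from h import *
c=viewer.read_camera('wrist')
f=lambda u,v:(250+u/4.285,130+v/4.285)
a,b=atz(c,f(306,181),.107),atz(c,f(233,556),.107)
d=a-b;print(a,b,np.linalg.norm(d),'center',(a+b)/2,'y dir yaw',np.degrees(np.arctan2(d[1],d[0])))
P=[atz(c,f(*p),.035) for p in[(160,45),(482,113),(380,548),(82,487)]]
print(np.mean(P,0),[np.linalg.norm(P[i]-P[i-1]).round(4) for i in range(4)],[np.degrees(np.arctan2(*(P[i]-P[j])[1::-1])).round(1) for i,j in((0,3),(1,2))])
m=(a+b)/2; plan([m[0],m[1],.15],np.degrees(np.arctan2(d[1],d[0])))
E
```

```text
[ 0.46641921 -0.21550058  0.107     ] [ 0.45343295 -0.28491225  0.107     ] 0.0706160215613556 center [ 0.45992608 -0.25020641  0.107     ] y dir yaw 79.40301553690678
[ 0.46021497 -0.25060972  0.035     ] [np.float64(0.0998), np.float64(0.0703), np.float64(0.1004), np.float64(0.0695)] [np.float64(79.0), np.float64(78.5)]
t 10.0 tcp [ 0.4653 -0.2484  0.2703] xyz [-0.0018 -0.0053  0.1203] rot [-3.000e-02 -1.000e-02  1.095e+01] q [-0.29  0.24  0.79  1.9  -0.19  1.08  0.58]
```

```bash
python3 -m crank '[{"delta_rot":[0,0,8],"xyz":[-0.002,-0.005,0.05],"fingers":-1},{"delta_rot":[0,0,11],"xyz":[-0.002,-0.005,0.1],"fingers":-1},{"delta_rot":[0,0,11],"xyz":[-0.002,-0.005,0.13],"fingers":-1},{"delta_rot":[0,0,11],"xyz":[-0.002,-0.005,0.16],"fingers":-1},{"delta_rot":[0,0,11],"xyz":[-0.002,-0.005,0.185],"fingers":-1},{"delta_rot":[0,0,11],"xyz":[-0.002,-0.005,0.197],"fingers":-1},{"delta_rot":[0,0,11],"xyz":[-0.002,-0.005,0.197],"fingers":-1},{"delta_rot":[0,0,11],"xyz":[-0.002,-0.005,0.197],"fingers":-1}]'
python3 -m crank '[{"delta_rot":[0,0,0],"xyz":[0,0,0],"fingers":1},{"delta_rot":[0,0,0],"xyz":[0,0,0],"fingers":1},{"delta_rot":[0,0,0],"xyz":[0,0,0],"fingers":1},{"delta_rot":[0,0,0],"xyz":[0,0,0],"fingers":1},{"delta_rot":[0,0,0],"xyz":[0,0,0],"fingers":1},{"delta_rot":[0,0,0],"xyz":[0,0,0],"fingers":1},{"delta_rot":[0,0,0],"xyz":[0,0,0],"fingers":1},{"delta_rot":[0,0,0],"xyz":[0,0,0],"fingers":1},{"delta_rot":[0,0,0],"xyz":[0,0,0],"fingers":1}]' 50;python3 -c "
from h import *
plan([.46,-.25,.073],79.2)"
```

```text
t: 10.8
eef_pos: [0.4606, -0.2516, 0.0744]
tool_rot: [0.0, 0.77, 0.638, 0.0]
contact_force: [-0.4, 0.3, 0.2]
gripper_width: 1.002
grasp_force: 0.0
t: 11.7
eef_pos: [0.4602, -0.2513, 0.0739]
tool_rot: [0.0, 0.77, 0.637, 0.0]
contact_force: [0.4, 0.7, 5.4]
gripper_width: 0.089
grasp_force: 49.4
t 11.7 tcp [ 0.4602 -0.2513  0.0739] xyz [ 0.0013 -0.0005  0.0009] rot [ 0.02 -0.    0.01] q [-0.12  0.53  0.64  2.08 -0.49  0.69  0.66]
```

```bash
python3 -m crank '[{"delta_rot":[0,0,0],"xyz":[0,0,-0.015],"fingers":1},{"delta_rot":[0,0,0],"xyz":[0,0,-0.04],"fingers":1},{"delta_rot":[0,0,0],"xyz":[0,0,-0.08],"fingers":1},{"delta_rot":[0,0,0],"xyz":[0,0,-0.12],"fingers":1},{"delta_rot":[0,0,0],"xyz":[0,0,-0.12],"fingers":1}]';python3 -c "
from h import *
plan([.6415,.153,.18],94.2)"
```

```text
t: 12.2
eef_pos: [0.4624, -0.2533, 0.1988]
tool_rot: [0.004, 0.771, 0.637, 0.002]
contact_force: [0.4, 0.3, -0.6]
gripper_width: 0.082
grasp_force: 49.1
t 12.2 tcp [ 0.4624 -0.2533  0.1988] xyz [0.4327 0.0993 0.0193] rot [  0.48   0.11 -15.05] q [-0.26  0.34  0.8   1.99 -0.3   0.93  0.5 ]
```

```bash
python3 -m crank '[{"delta_rot":[0,0,-2],"xyz":[0.035,0.008,0],"fingers":1},{"delta_rot":[0,0,-4],"xyz":[0.075,0.017,0],"fingers":1},{"delta_rot":[0,0,-6],"xyz":[0.115,0.026,0],"fingers":1},{"delta_rot":[0,0,-8],"xyz":[0.155,0.036,0],"fingers":1},{"delta_rot":[0,0,-10],"xyz":[0.195,0.045,0],"fingers":1},{"delta_rot":[0,0,-12],"xyz":[0.235,0.054,0],"fingers":1},{"delta_rot":[0,0,-15],"xyz":[0.275,0.063,0],"fingers":1},{"delta_rot":[0,0,-15],"xyz":[0.315,0.072,0],"fingers":1},{"delta_rot":[0,0,-15],"xyz":[0.355,0.081,0],"fingers":1},{"delta_rot":[0,0,-15],"xyz":[0.385,0.088,0],"fingers":1}]';python3 -c "
from h import *
plan([.6405,.153,.17],94.2)"
```

```text
t: 13.2
eef_pos: [0.6186, 0.1136, 0.1931]
tool_rot: [-0.0, 0.68, 0.733, -0.0]
contact_force: [0.4, -0.6, -0.1]
gripper_width: 0.081
grasp_force: 49.0
t 13.2 tcp [0.6186 0.1136 0.1931] xyz [0.0376 0.0249 0.0231] rot [-0.05 -0.02  0.14] q [-0.73  0.5   0.62  1.74 -0.34  1.01  0.09]
```

```bash
python3 -m crank '[{"delta_rot":[0,0,0],"xyz":[0.02,0.013,0.012],"fingers":1},{"delta_rot":[0,0,0],"xyz":[0.037,0.024,0.022],"fingers":1},{"delta_rot":[0,0,0],"xyz":[0.037,0.024,0.022],"fingers":1},{"delta_rot":[0,0,0],"xyz":[0.037,0.024,0.022],"fingers":1},{"delta_rot":[0,0,0],"xyz":[0.037,0.024,0.022],"fingers":1}]'; python3 - <<'E'
from h import *
plan([.6405,.153,.17],94.2)
ims=[]
for n in['wrist','side']:
    c=viewer.read_camera(n)
    if n=='side':
        q=proj(c,(.64,.15,.09)).astype(int); x,y=q-[55,70]; print(x,y)
        s=c['img'][y:y+140,x:x+110]; ims.append(cv2.resize(s,(330,420),interpolation=cv2.INTER_CUBIC))
    else:
        ims.append(cv2.resize(c['img'],(470,352)))
        cv2.imwrite('pics/w4raw.png',c['img'][:,:,::-1])
a=np.zeros((420,800,3),np.uint8);a[:352,:470]=ims[0];a[:,470:]=ims[1];cv2.imwrite('pics/w4.png',a[:,:,::-1])
E
```

```text
t: 13.7
eef_pos: [0.6395, 0.1473, 0.1721]
tool_rot: [0.0, 0.681, 0.732, -0.0]
contact_force: [0.8, -0.3, -0.2]
gripper_width: 0.088
grasp_force: 49.0
t 13.7 tcp [0.6395 0.1473 0.1721] xyz [0.0056 0.0014 0.0021] rot [-0.    0.05 -0.1 ] q [-0.74  0.57  0.6   1.69 -0.37  1.    0.06]
174 215
```

View pics/w4.png

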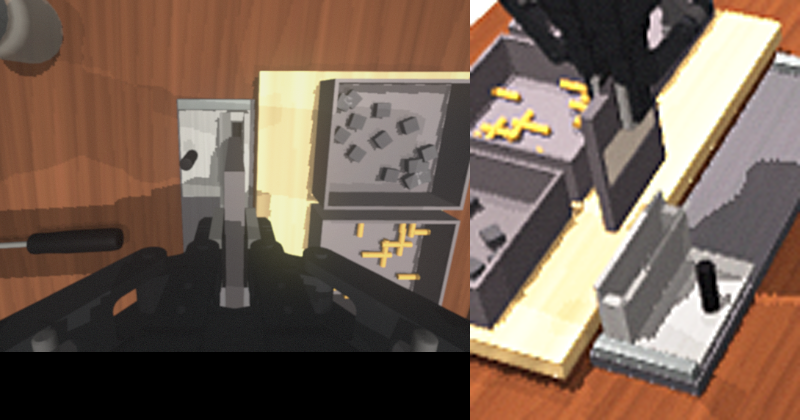

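```bash
python3 -c "
import cv2
i=cv2.imread('pics/w4raw.png')
cv2.imwrite('pics/w4c.png',cv2.resize(i[130:270,240:370],(557,600),interpolation=cv2.INTER_CUBIC))"
```

```text
(no output)
```

View pics/w4c.png

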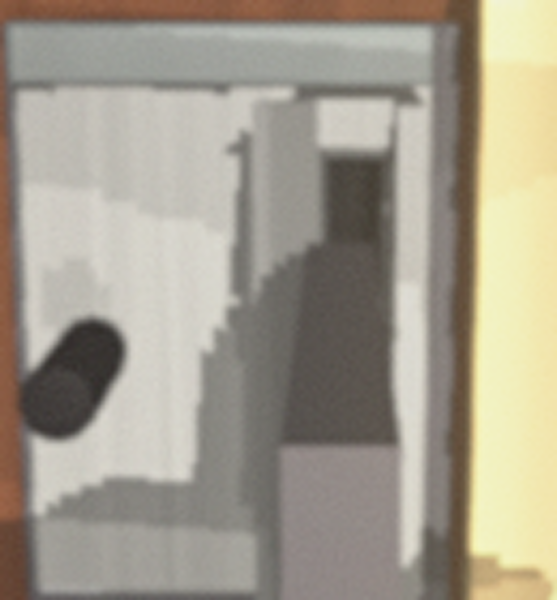

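```bash
python3 - <<'E'
from h import *
c=viewer.read_camera('wrist'); p,r,s=tool(); print(p)
f=lambda u,v:(240+u/4.285,130+v/4.285)
O=np.array([.6424,.1537,0]);a=np.radians(4.2);X=np.array([np.cos(a),np.sin(a),0]);Y=np.array([-X[1],X[0],0])
def sh(n,u,v,z):
    P=atz(c,f(u,v),z);d=P-O;print(n,P.round(4),'unit x,y',(d@X).round(4),(d@Y).round(4))
sh('cheek front-inner',318,150,.058);sh('cheek back-inner',392,150,.058)
sh('wall inner far',398,110,.072);sh('wall inner mid',396,250,.072);sh('wall outer far',430,110,.072)
sh('lip flare edge',252,200,.068);sh('lip flare edge far',254,105,.068)
sh('post top',57,402,.062)
top=p[2]+.033
sh('holder top +y L',284,443,top);sh('holder top +y R',397,443,top)
sh('holder bot L',305,245,top-.095);sh('holder bot R',385,245,top-.095)
d=p-O;print('tcp unit',(d@X).round(4),(d@Y).round(4))
E
```

```text
[0.63973703 0.14783156 0.17233487]
cheek front-inner [0.6333 0.1895 0.058 ] unit x,y -0.0064 0.0364
cheek back-inner [0.6442 0.1903 0.058 ] unit x,y 0.0045 0.0364
wall inner far [0.6441 0.197  0.072 ] unit x,y 0.0048 0.0431
wall inner mid [0.6453 0.1777 0.072 ] unit x,y 0.0047 0.0237
wall outer far [0.6485 0.1973 0.072 ] unit x,y 0.0092 0.0431
lip flare edge [0.6245 0.1827 0.068 ] unit x,y -0.0157 0.0303
lip flare edge far [0.624 0.196 0.068] unit x,y -0.0152 0.0435
post top [0.5968 0.1497 0.062 ] unit x,y -0.0458 -0.0006
holder top +y L [0.6333 0.1837 0.2053] unit x,y -0.0069 0.0306
holder top +y R [0.6406 0.1842 0.2053] unit x,y 0.0005 0.0306
holder bot L [0.6329 0.183  0.1103] unit x,y -0.0074 0.0299
holder bot R [0.6423 0.1837 0.1103] unit x,y 0.0021 0.0299
tcp unit -0.0031 -0.0057
```

```bash
python3 -m crank '[{"delta_rot":[0,0,0],"xyz":[0.0035,0.002,0.0],"fingers":1},{"delta_rot":[0,0,0],"xyz":[0.0035,0.002,0.015],"fingers":1},{"delta_rot":[0,0,0],"xyz":[0.0035,0.002,0.03],"fingers":1},{"delta_rot":[0,0,0],"xyz":[0.0035,0.002,0.03],"fingers":1},{"delta_rot":[0,0,0],"xyz":[0.0035,0.002,0.03],"fingers":1}]'; python3 - <<'E'
from h import *
O=np.array([.6424,.1537,0]);a=np.radians(4.2);X=np.array([np.cos(a),np.sin(a),0]);Y=np.array([-X[1],X[0],0])
p,r,s=tool();d=p-O;print('tcp unit',(d@X).round(4),(d@Y).round(4),'want -0.0011 -0.002')
plan([.64,.15,.1],94.2)
E
```

```text
t: 14.35
eef_pos: [0.6408, 0.1525, 0.1405]
tool_rot: [-0.0, 0.681, 0.733, -0.001]
contact_force: [0.3, 0.6, -0.7]
gripper_width: 0.084
grasp_force: 49.0
tcp unit -0.0017 -0.0011 want -0.0011 -0.002
t 14.35 tcp [0.6408 0.1525 0.1405] xyz [-0.0024 -0.0009  0.0405] rot [-0.11  0.04  0.  ] q [-0.73  0.61  0.58  1.7  -0.39  0.95  0.07]
```

```bash
python3 -m crank '[{"delta_rot":[0,0,0],"xyz":[0,0.0005,0.008],"fingers":1},{"delta_rot":[0,0,0],"xyz":[0,0.0005,0.016],"fingers":1},{"delta_rot":[0,0,0],"xyz":[0,0.0005,0.024],"fingers":1},{"delta_rot":[0,0,0],"xyz":[0,0.0005,0.03],"fingers":1},{"delta_rot":[0,0,0],"xyz":[0,0.0005,0.033],"fingers":1},{"delta_rot":[0,0,0],"xyz":[0,0.0005,0.033],"fingers":1}]'
```

```text
t: 14.95
eef_pos: [0.6417, 0.1527, 0.108]
tool_rot: [-0.0, 0.681, 0.733, -0.0]
contact_force: [-0.3, -0.5, -0.0]
gripper_width: 0.088
grasp_force: 50.0
```

```bash
python3 -m crank '[{"delta_rot":[0,0,0],"xyz":[0,0,0.004],"fingers":1},{"delta_rot":[0,0,0],"xyz":[0,0,0.008],"fingers":1},{"delta_rot":[0,0,0],"xyz":[0,0,0.011],"fingers":1},{"delta_rot":[0,0,0],"xyz":[0,0,0.014],"fingers":1},{"delta_rot":[0,0,0],"xyz":[0,0,0.014],"fingers":1}]'; python3 -m crank '[{"delta_rot":[0,0,0],"xyz":[0,0,0.003],"fingers":1},{"delta_rot":[0,0,0],"xyz":[0,0,0.005],"fingers":1},{"delta_rot":[0,0,0],"xyz":[0,0,0.005],"fingers":1}]'
```

```text
t: 15.45
eef_pos: [0.642, 0.1528, 0.0946]
tool_rot: [-0.0, 0.681, 0.733, 0.0]
contact_force: [-2.1, 0.4, 2.7]
gripper_width: 0.086
grasp_force: 50.5
t: 15.75
eef_pos: [0.6421, 0.1528, 0.09]
tool_rot: [-0.0, 0.681, 0.733, 0.0]
contact_force: [-1.9, -0.0, 5.8]
gripper_width: 0.089
grasp_force: 50.9
```

```bash
python3 -m crank '[{"delta_rot":[0,0,0],"xyz":[0,0,0.002],"fingers":1},{"delta_rot":[0,0,0],"xyz":[0,0,0.003],"fingers":1},{"delta_rot":[0,0,0],"xyz":[0,0,0.003],"fingers":1}]'; python3 -m crank '[{"delta_rot":[0,0,0],"xyz":[0,0,0.002],"fingers":1},{"delta_rot":[0,0,0],"xyz":[0,0,0.003],"fingers":1},{"delta_rot":[0,0,0],"xyz":[0,0,0.003],"fingers":1}]' 
```

```text
t: 16.05
eef_pos: [0.6427, 0.1528, 0.0896]
tool_rot: [-0.0, 0.681, 0.732, 0.001]
contact_force: [-7.1, -0.5, 24.0]
gripper_width: 0.087
grasp_force: 53.6
t: 16.35
eef_pos: [0.6433, 0.1528, 0.0893]
tool_rot: [-0.0, 0.681, 0.732, 0.002]
contact_force: [-13.1, -0.9, 41.7]
gripper_width: 0.085
grasp_force: 56.6
```

```bash
python3 -m crank '[{"delta_rot":[0,0,0],"xyz":[0,-0.0005,-0.002],"fingers":1},{"delta_rot":[0,0,0],"xyz":[0,-0.0005,-0.0035],"fingers":1},{"delta_rot":[0,0,0],"xyz":[0,-0.0005,-0.0035],"fingers":1},{"delta_rot":[0,0,0],"xyz":[0,-0.0005,-0.0035],"fingers":1}]'; python3 - <<'E'
from h import *
p,r,s=tool();print(p,s['contact_force'])
a=viewer.read_camera('side');i=cv2.resize(a['img'][190:340,180:320],(560,600),interpolation=cv2.INTER_CUBIC);cv2.imwrite('pics/fin.png',i[:,:,::-1])
E
```

```text
t: 16.75
eef_pos: [0.6424, 0.1528, 0.0897]
tool_rot: [0.0, 0.681, 0.733, 0.001]
contact_force: [-5.7, -0.9, 19.6]
gripper_width: 0.082
grasp_force: 52.7
[0.64237184 0.15279484 0.0897036 ] [-5.69293729 -0.85695348 19.5761282 ]
```

View pics/fin.png

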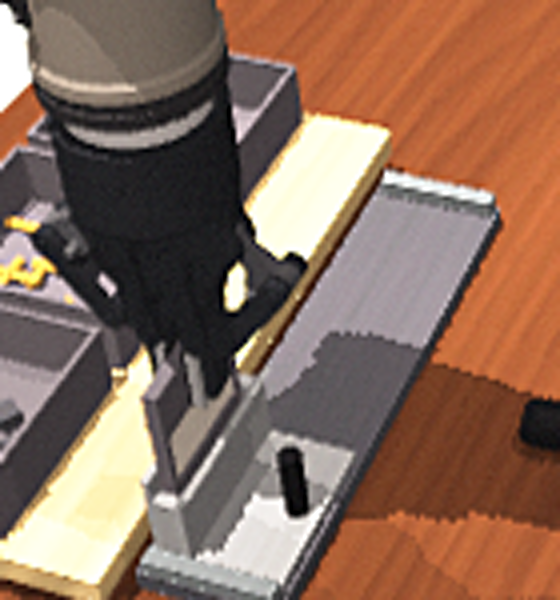

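The picture shows the holder seated upright behind the lip at about (200,430), with the card facing front. The carriage is against its left stop at (210,570), and the hold force is about 20 N.

```bash
python3 -c "
from station import job
print(job.hand_in())"
```

```text
the job is handed in; nothing more can be done
None
```

I slid the carriage to its left stop, pushed the holder in upright with the card facing front, and handed the job in with the gripper holding it fully home at about 20 N. The screwdriver, jar and can were left alone; on the final push the wrist force briefly reached about 42 N before I eased off.

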